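# Loosen the knurled nut two turns and slide the clamp strap back

### The job

The stone bar in the clamping fixture has to be freed, using only the fingertips of the closed gripper: grasp, pinch and lift nothing. First roll the big knurled nut with a fingertip drawn across its ribbed rim, stroke after stroke or round and round, until the nut has been loosened by two full turns anticlockwise seen from above (not more or less than that by over a quarter turn), so that it rises out of its seat. Then push the upturned tab of the strap towards the nut until the strap is right back, well clear of the stone bar; leave the bar lying in its nest and the things round the fixture where they are.

Things in the scene. Friction and masses are not known exactly. Their poses are not given: they have to be found in the camera images.
- nut_mid (a point): centre, half-way up, of the knurled nut: dark steel, upright axis, rim 80 mm across over its 24 round ribs (3 mm radius, 2 mm proud), 20 mm high, z = 52 to 72 mm when tight. A 10 mm stud stands through it to z = 84 mm. The point rises with the nut, 2 mm a turn, and its axes turn with it. The rim overhangs the 36 mm wide strap (top z = 46.5 mm) by 22 mm each side.
- nut_pip (a point): top of a raised bright steel pip, 7 mm across, on the nut's top face 29 mm from the axis; at the start it always lies on the side of the tab, over the strap's middle line, so it shows the turns
- nut (a joint): rotation of the nut, rad: 0 at the start (tight; cannot go below), grows anticlockwise seen from above (loosening); two full turns are 12.57. Light friction (0.06 Nm): it stays where it is left. A fingertip pressed lightly (5 to 20 N) on the ribs and drawn along the rim carries it; it may slip over some ribs.
- tab (a point): middle of the strap's upturned steel tab: 36 mm wide (y), 6 mm thick (x, along the strap, away from the nut), from z = 46.5 to 68 mm; 79 mm from the nut's axis at the start, its outer face at 82 mm; after 30 mm of travel its inner face is 6 mm from the ribs. The stone bar lies under and beyond the outer face, top at z = 36 mm: push there with the tips above it.
- strap (a joint): travel of the strap, m: 0 at the start (nose over the bar), grows as it slides towards the nut and the heel, stop at 0.032. Friction 1.5 N. A square washer that rises with the nut sits between lips on the strap and holds it (1 to 4 mm of play under force) while the nut is tight; from 1.75 turns on the strap slides freely.
- fixture: aluminium base plate of the clamping fixture, fixed, 215 mm long (x, along the strap, tab and bar at +x, heel at -x), 100 mm wide (y), 14 mm thick; origin under the stud, on the table; z up
- bar_mid (a point): centre of the cream stone bar, 24x82x22 mm, lying across the strap in a nest of 6 mm ledges, 76 mm from the nut's axis, top at z = 36 mm; loose, to be left lying
- stone_bar: the same stone bar; origin at the centre of its underside, its length along y
- wedge: spare packing wedge of dark wood, 64x10x20 mm, lying beside the fixture (origin: centre of its underside); bystander
- boxwood: boxwood blank, 16x56x16 mm, lying beside the fixture (origin: centre of its underside); bystander
- seal_standing: cream stone seal blank standing on end, 19x19x56 mm (origin: centre of its underside); bystander
- pencil: pencil, 142 mm long, 7 mm thick, lying beside the fixture (origin: centre of its underside); bystander
- loupe: black loupe, 38 mm across, 30 mm high (origin: centre of its underside); bystander
- hammer: small hammer, 50x170x25 mm, lying beyond the heel end of the fixture (origin: centre of its underside); bystander
Mind the look-alikes: they are no part of the job. Leave any black or yellow look-alike of the stone_bar alone.

How it is judged:
On the way, in this order (a step that is already met when the one before it is completed fails the run):
1. the nut is loosened by two full turns (within a quarter turn), the strap still forward (value of joint nut between 10.996 and 14.137 rad and value of joint strap below 0.006 m), for 0.2 s.
2. the strap is pushed back by at least 25 mm (value of joint strap above 0.025 m), for 0.2 s.
At the end, for the whole second after the job is handed in: The nut stands two full turns (within a quarter turn) anticlockwise from tight, the strap is back by at least 25 mm of its 32 mm, both at rest, and the stone bar lies in its nest within 8 mm of where it was (value of joint nut between 10.996 and 14.137 rad and velocity of joint nut between -0.05 and 0.05 rad/s and value of joint strap above 0.025 m and velocity of joint strap below 0.005 m/s and distance of bar_mid from where it was at the start of the episode below 0.008 m and linear speed of stone_bar below 0.02 m/s); the robot touches nothing.
It fails at once if the nut is unscrewed more than two and a half turns (value of joint nut above 15.708 rad).
It fails at once if the nut is taken between the fingers (horizontal distance between the grasp point and nut_mid below 0.025 m and z of the grasp point in the frame of nut_mid below 0.02 m).
It fails at once if the tab is taken between the fingers (x of the grasp point in the frame of tab between -0.004 and 0.004 m and y of the grasp point in the frame of tab between -0.02 and 0.02 m and z of the grasp point in the frame of tab below 0.022 m).
It fails at once if the stone bar is lifted or pushed out of its nest (distance of bar_mid from where it was at the start of the episode above 0.01 m).
It fails at once if a thing beside the fixture is moved by more than 15 mm (distance of any of wedge, boxwood, seal_standing, pencil, loupe, hammer from where it was at the start of the episode above 0.015 m).
It also fails if it takes over 64 s, if anything falls off the work surface, if the arm or the gripper's body presses on something with over 40 N, if the wrist force passes 120 N, or if a joint passes its speed limit or range.

### The arm

A 6-joint arm with a two-finger parallel gripper is mounted at the origin on a cart in front of the work surface, level with it; the furniture and walls round the work are solid. World frame = base frame: x ahead of the robot, y to its left, z up, the work surface at z = 0. Lengths are in m, angles in rad, forces in N, time in s.
With the tool pointing down it reaches from about 0.425 to 0.95 m from the base axis. Payload 3.5 kg.
Tool frame: the origin (TCP) lies at the centre of the arm's flange, where the gripper is bolted on; the fingertips stand 173 mm ahead of it and the grasp point (between the pads) lies 155 mm ahead of it; x points along the fingers, y is the direction in which the jaws open and shut, and the axes are right-handed (so a half turn about x gives the same grasp; the last joint's range is limited). The gripper opens to 85 mm and grips with 20 to 120 N. Pads are 22 mm wide; open, the fingers measure 114 mm over their backs; the gripper's body (76 mm by 85 mm) begins 54 mm behind the grasp point. The pads swing forward as they close: fully open they stand 13 mm farther back than shut.
Start: joints at [-1.283, 0.286, 1.577, -0, 1.279, -0.15], TCP at [0.286, -0.611, 0.405] pointing down, gripper open.
Joint ranges: [-2.77, 2.77], [-0.9, 2.22], [0.21, 2.48], [-1.53, 4.67], [0.24, 2.81], [-2.84, 2.84]. Speed limits (rad/s): [2.79, 2.79, 3.14, 3.14, 3.14, 3.14].

### API

Orientations are given as a 3x3 rotation matrix whose columns are the frame's x, y, z axes.
In Python, from workcell import status, imaging, ticket gives the robot as it stands.
- The arm moves only by the tool send_rows, never from a script. Its argument "rows" is a list of rows, each a list of 7 numbers: the shift along the tool's x, y, z in units of 0.6 m (1.0 is 0.6 m), then the turn, a rotation vector about the tool's x, y, z in units of pi rad (1.0 is pi rad), then the finger opening in mm, from 0 to 85.4. A call has exactly 10 rows; each row is the pose to reach, as a shift and turn from the pose commanded when the call began, along the tool's axes at that moment, turning the shorter way round; what a row does not reach only later rows make up. A row lasts 1/12 s, in which the tool goes at most 41.7 mm and 7.16 degrees, less where a joint would pass 70% of its speed; a pose out of reach is approached as far as the arm can. A call with a number of a shift or a turn outside -1 to 1 is refused whole. A call with a gripper value outside its range is refused whole. The fingers move at their own pace and stop on an object; "newtons" is the grip in N (left out, the last holds). Time passes only in rows, so rows that repeat a pose let the fingers close, or fill a call up. It gives the time, the measured TCP pose, the force and the opening at its end, in the units of the state.
- status.sense(): the state, without advancing time (a new reading comes with each control period).
- imaging.get_image(name): name is "scene" or "side" or "wrist"; returns a dict with "pixels" (384x512x3 uint8, red, green, blue), "intrinsics" (3x3 intrinsics, pixels), "k1" (the pictures are not rectified: a ray, as slopes to the right and down, at radius r is drawn at 1 + k1 r^2 times it, then the intrinsics apply), "eye" and "rotation" of the camera in the world. Camera axes: x right, y down, z forward; pixel columns grow to the right and rows downward; lengths in m; the calibration is good to about 2 mm. A picture is of the moment at which its call begins. There is no depth.
- ticket.close_job(): hands the job in, once; it reports no verdict.
The state is a dict: "time_s": time; "joint_positions": joint angles; "qvel": joint speeds; "effort": joint torques, N m; "eef_pos": TCP position; "ee_rot": TCP orientation; "ft_force": force on the tool from outside, world axes, zero at the start; "ft_torque": the same for the moment, N m; "width": opening from 0.0 (shut) to 1.0 (fully open).
Only numpy, scipy, OpenCV 4.12 (cv2) and the standard library are available. Lean on these libraries where they do the work, as an engineer would, in place of code of your own. Each camera call takes 0.05 s, during which the arm holds its last target.

## Working session

There is one attempt and no reset: what is moved stays moved. The work goes in short steps, Python scripts to look and compute and a tool call to move; the robot and the scene stay as the last step left them, time stands still between calls to the robot, and variables do not carry over. Pictures are saved under pics/ and viewed, and the job is handed in when it is done.

Besides the shell and the picture viewer there is one more tool, called after "Call:" as a command line: name --pt "numbers of a row" for each row, then --argument value for the rest. send_rows: Moves the arm, as the interface text tells. Shifts and turns lie within -1 to 1; 1 stands for 0.6 m of shift or pi rad of turn. Its arguments: {"type":"object","properties":{"rows":{"type":"array"},"newtons":{"type":"number"}},"required":["rows"]}

```bash
ls; mkdir -p pics
python3 - <<'E'
from workcell import status, imaging
import cv2,pickle
s=status.sense()
for k,v in s.items(): print(k,v)
for n in ["scene","side","wrist"]:
    d=imaging.get_image(n)
    cv2.imwrite(f"pics/{n}0.png",d["pixels"][:,:,::-1])
    pickle.dump(d,open(f"pics/{n}0.pkl","wb"))
    print(n,d["intrinsics"],d["k1"],d["eye"],d["rotation"])
E
```

```text
pics
time_s 0.0
joint_positions [-1.28297415e+00  2.87193582e-01  1.57818485e+00  5.05928021e-05
  1.27858354e+00 -1.50017054e-01]
qvel [ 3.85935129e-05  5.98642604e-04  1.27221189e-03 -4.55566392e-04
 -1.31248188e-03  2.99942422e-04]
effort [-3.83020451e-04 -4.05981982e+01 -2.92626053e+01 -1.42326844e-04
  5.77085390e-03 -3.64740004e-06]
eef_pos [ 0.28613691 -0.61107575  0.40332382]
ee_rot [[-6.26108451e-04  4.23969531e-01 -9.05676236e-01]
 [ 2.28560040e-03 -9.05673441e-01 -4.23969803e-01]
 [-9.99997192e-01 -2.33546504e-03 -4.01975133e-04]]
ft_force [0.21288532 0.6332085  0.37738652]
ft_torque [ 0.007147    0.01428139 -0.00460714]
width 0.9984615671866995
scene [[379.752142     0.         255.53545554]
 [  0.         379.752142   196.77003909]
 [  0.           0.           1.        ]] 0.023656598061224894 [0.0311405  0.26592592 0.80217637] [[-0.56176195 -0.63859181  0.52595057]
 [-0.82727157  0.43877898 -0.35084862]
 [-0.006727   -0.63219736 -0.77477819]]
side [[495.65526245   0.         256.60513007]
 [  0.         495.65526245 190.64470072]
 [  0.           0.           1.        ]] -0.1672441653902926 [0.10306848 0.89396185 0.49759596] [[-0.91600889 -0.14962616  0.37220924]
 [-0.40114447  0.33403961 -0.85293649]
 [ 0.00328898 -0.93060709 -0.36600496]]
wrist [[306.92708351   0.         259.20250742]
 [  0.         306.92708351 185.35762187]
 [  0.           0.           1.        ]] -0.05999392622297284 [ 0.35069248 -0.582242    0.37234   ] [[ 0.42417411 -0.86855793 -0.25628782]
 [-0.90557866 -0.40742658 -0.11802913]
 [-0.00190333  0.28215368 -0.95936733]]
```

View pics/scene0.png

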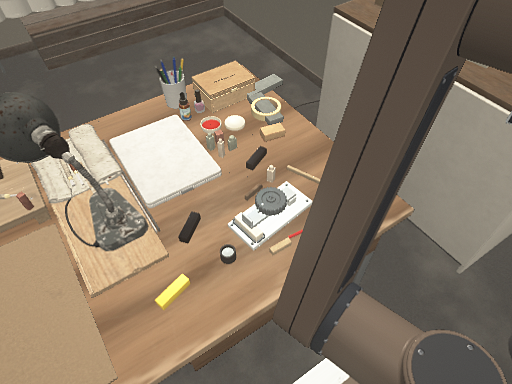

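View pics/side0.png

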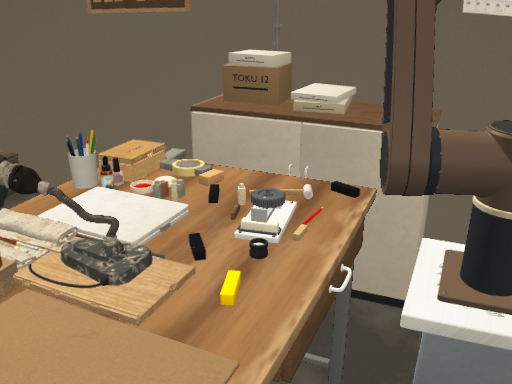

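View pics/wrist0.png

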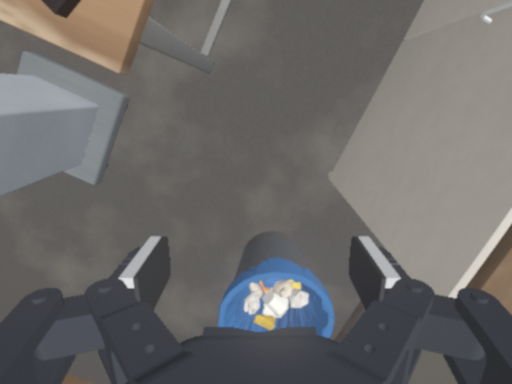

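```bash
cat > h.py <<'E'
import numpy as np,cv2,pickle
from scipy.optimize import least_squares
def proj(d,P):
    P=np.atleast_2d(P);c=(P-np.array(d["eye"]))@np.array(d["rotation"])
    s=c[:,:2]/c[:,2:];r2=(s**2).sum(1,keepdims=True);s=s*(1+d["k1"]*r2)
    K=np.array(d["intrinsics"]);return s*[K[0,0],K[1,1]]+K[:2,2]
def unproj(d,uv,z):
    K=np.array(d["intrinsics"]);t=(np.array(uv,float)-K[:2,2])/[K[0,0],K[1,1]];s=t.copy()
    for _ in range(20): s=t/(1+d["k1"]*(s**2).sum())
    r=np.array(d["rotation"])@np.r_[s,1];e=np.array(d["eye"]);return e+r*(z-e[2])/r[2]
def load(n): return pickle.load(open(f"pics/{n}.pkl","rb"))
def crop(d,u0,v0,w,h,k,out):
    im=d["pixels"][v0:v0+h,u0:u0+w,::-1];cv2.imwrite(out,cv2.resize(im,None,fx=k,fy=k,interpolation=cv2.INTER_CUBIC))
E
python3 - <<'E'
from h import *
crop(load("scene0"),220,150,110,110,5,"pics/c1.png")
crop(load("side0"),225,170,110,80,7,"pics/c2.png")
E
```

```text
(no output)
```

View pics/c1.png

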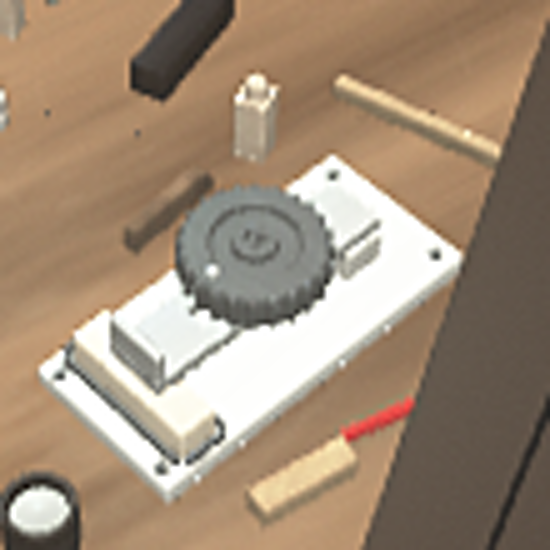

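View pics/c2.png

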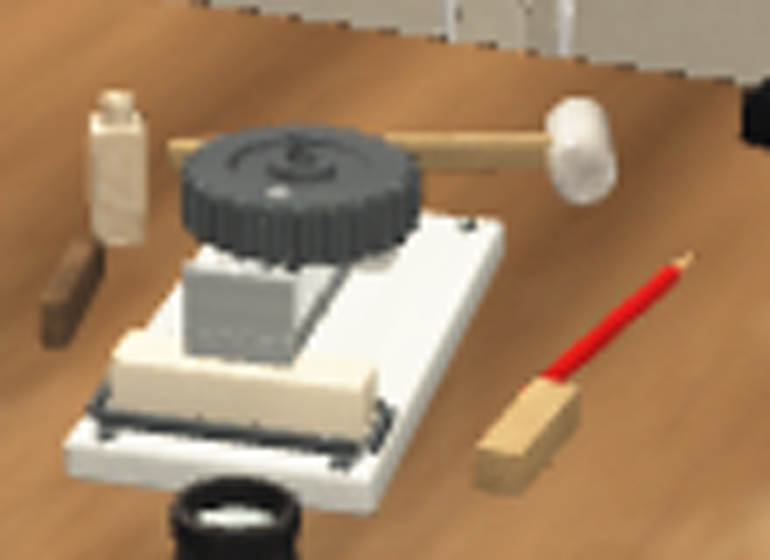

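```bash
cat > fit.py <<'E'
from h import *
S=load("scene0");D=load("side0")
ob=[(S,228.2,224.4,'c',1,-1),(S,254.4,247.4,'c',1,1),(S,312.6,201,'c',-1,1),(S,287,181.4,'c',-1,-1),
(D,234.7,234,'c',1,-1),(D,278.1,241,'c',1,1),(D,296.7,202.6,'c',-1,1)]
pt=[(S,271.2,197.4,0,0,.084),(D,267.9,191.4,0,0,.084),(S,262.4,204,.029,0,.0735),(D,264.7,197.1,.029,0,.0735)]
# biases per camera as 2D world shift? fit px offset per camera w/ prior
def res(p):
    x,y,t,c=p[:4];o={id(S):p[4:6],id(D):p[6:8]};R=np.array([[np.cos(t),-np.sin(t)],[np.sin(t),np.cos(t)]])
    r=[]
    for d,u,v,*q in ob: r+=list(proj(d,np.r_[R@[c+q[1]*.1075,q[2]*.05]+[x,y],.014])[0]+o[id(d)]-[u,v])
    for d,u,v,*q in pt: r+=list(proj(d,np.r_[R@q[:2]+[x,y],q[2]])[0]+o[id(d)]-[u,v])
    return np.r_[r,np.array(p[4:])/1.0]
f=least_squares(res,[.6,-.1,1.3,0,0,0,0,0])
if __name__=="__main__":
    print(f.x,np.degrees(f.x[2]));print(f.fun.round(1).reshape(-1,2))
    print(np.sqrt(np.diag(np.linalg.inv(f.jac.T@f.jac)))[:4])
    for n,d,u,v in [("sealbase",S,270.6,180.5),("wedge end",S,246.5,199),("wedge e2",S,261.5,187),("boxwood",S,272,252),("box2",S,290,242),("loupe",S,228,258),("hammer h",S,288,167)]: print(n,unproj(d,(u,v),0.0))
E
python3 fit.py
```

```text
[ 0.50238809 -0.09109707  1.72242251 -0.00380774  0.96932011  0.55864855
 -0.83063664  1.08694089] 98.68754045159501
[[-0.9 -0.5]
 [-0.4  1.3]
 [ 1.   0.1]
 [-0.4 -0.8]
 [-0.5  0.1]
 [ 0.7 -1.4]
 [ 0.5 -0.3]
 [-0.2 -1.5]
 [ 0.  -1.4]
 [-0.   0.9]
 [ 0.2  1.8]
 [ 1.   0.6]
 [-0.8  1.1]]
[0.0021603  0.00290978 0.00904441 0.002128  ]
sealbase [ 0.60065622 -0.16570668  0.        ]
wedge end [ 0.58311535 -0.07273021  0.        ]
wedge e2 [ 0.59533169 -0.1307428   0.        ]
boxwood [ 4.09375939e-01 -3.28589768e-02 -1.11022302e-16]
box2 [ 0.40738323 -0.08643897  0.        ]
loupe [0.45575007 0.06430519 0.        ]
hammer h [ 0.61468075 -0.23798126  0.        ]
```

```bash
cat >> h.py <<'E'
def Rot(a): 
    z=np.array([np.cos(a),np.sin(a),0]);return np.c_[[0,0,-1.],[-z[1],z[0],0],z]
def rel(p0,a0,p1,a1):
    s=Rot(a0).T@(np.array(p1)-p0)/.6; da=(a1-a0+np.pi)%(2*np.pi)-np.pi
    return list(np.round(s,4)),round(-da/np.pi,4)
def apply(p0,a0,row):
    return np.array(p0)+Rot(a0)@(np.array(row[:3])*.6), a0-row[3]*np.pi
def look(name,tag):
    from workcell import imaging
    d=imaging.get_image(name);pickle.dump(d,open(f"pics/{tag}.pkl","wb"));cv2.imwrite(f"pics/{tag}.png",d["pixels"][:,:,::-1]);return d
E
python3 - <<'E'
from h import *
print(rel([.286,-.611,.405],-2.7038,[.508,-.131,.33],-1.419))
E
```

```text
([np.float64(0.125), np.float64(-0.5677), np.float64(-0.6743)], -0.409)
```

Call:
send_rows --pt "0.006 -0.028 -0.034 -0.02 0 0 0" --pt "0.012 -0.056 -0.068 -0.04 0 0 0" --pt "0.018 -0.084 -0.102 -0.06 0 0 0" --pt "0.024 -0.112 -0.136 -0.08 0 0 0" --pt "0.03 -0.14 -0.17 -0.1 0 0 0" --pt "0.036 -0.168 -0.204 -0.12 0 0 0" --pt "0.042 -0.196 -0.238 -0.14 0 0 0" --pt "0.048 -0.224 -0.272 -0.16 0 0 0" --pt "0.054 -0.252 -0.306 -0.18 0 0 0" --pt "0.06 -0.28 -0.34 -0.2 0 0 0" --newtons 60

```text
time_s: 0.98
eef_pos: [0.4, -0.3713, 0.3682]
ee_rot: [[-0.0, 0.877, -0.481], [0.0, -0.481, -0.877], [-1.0, -0.0, -0.0]]
ft_force: [0.6, -0.8, 0.0]
width: -0.002
```

Run:
```python
from h import *
p,a=apply([.286,-.611,.405],-2.7038,[.06,-.28,-.34,-.2]);print(p,a)
from workcell import status
s=status.sense();print(s["time_s"],s["eef_pos"],s["width"],np.arctan2(s["ee_rot"][1][2],s["ee_rot"][0][2]))
print(rel(p,a,[.508,-.131,.33],-1.419))
```

```text
[ 0.39953855 -0.37236011  0.369     ] -2.0754814692820416
0.9833 [ 0.3999984  -0.37133462  0.36824607] -0.0016042765367411608 -2.0725449374912284
([np.float64(0.065), np.float64(-0.0363), np.float64(-0.4395)], -0.209)
```

Call:
send_rows --pt "0.007 -0.004 -0.045 -0.021 0 0 0" --pt "0.014 -0.008 -0.09 -0.042 0 0 0" --pt "0.021 -0.012 -0.135 -0.063 0 0 0" --pt "0.028 -0.016 -0.18 -0.085 0 0 0" --pt "0.035 -0.02 -0.23 -0.11 0 0 0" --pt "0.043 -0.024 -0.28 -0.135 0 0 0" --pt "0.05 -0.028 -0.33 -0.16 0 0 0" --pt "0.057 -0.032 -0.38 -0.185 0 0 0" --pt "0.065 -0.0363 -0.4395 -0.209 0 0 0" --pt "0.065 -0.0363 -0.4395 -0.209 0 0 0"

```text
time_s: 1.82
eef_pos: [0.509, -0.1269, 0.3284]
ee_rot: [[-0.001, 0.987, 0.158], [0.003, 0.158, -0.987], [-1.0, -0.001, -0.003]]
ft_force: [-0.6, 1.4, -0.6]
width: 0.001
```

Run:
```python
from h import *
from workcell import status
s=status.sense();print(s["time_s"],s["eef_pos"],s["width"],np.arctan2(s["ee_rot"][1][2],s["ee_rot"][0][2]),s["joint_positions"])
for n in ["wrist","scene","side"]: look(n,n+"1")
```

```text
1.8167 [ 0.50895771 -0.12691475  0.32839595] 0.0012284989492915373 -1.4117526207501605 [-0.43826511  0.03260939  2.01043396  0.00245295  1.10114863 -0.5984233 ]
```

View pics/wrist1.png

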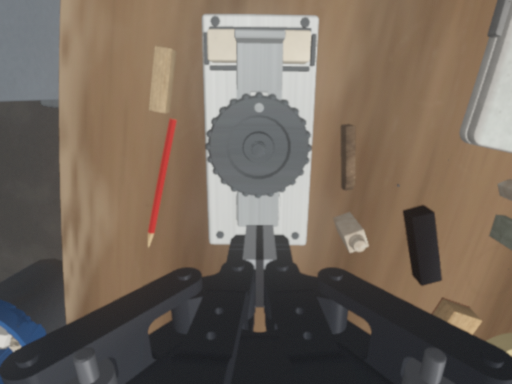

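View pics/scene1.png

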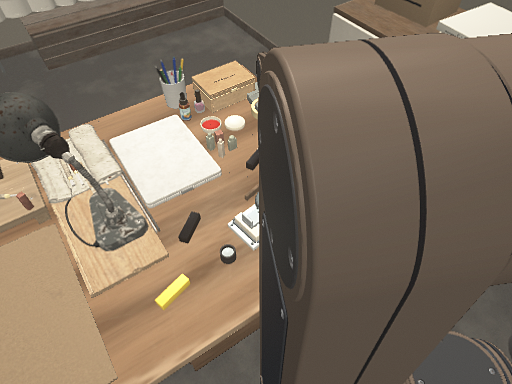

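View pics/side1.png

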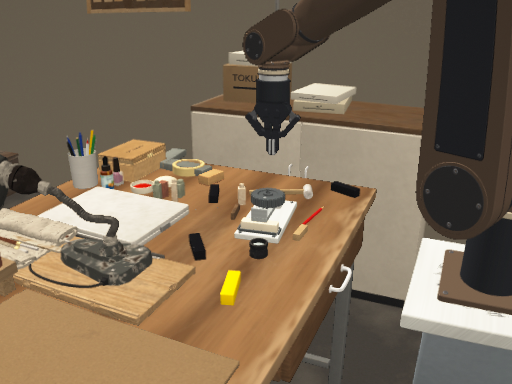

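Run:
```python
from h import *
d=load("wrist1");crop(d,195,5,130,130,6,"pics/c3.png");crop(d,195,125,130,130,6,"pics/c4.png")
```

```text
(no output)
```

View pics/c3.png

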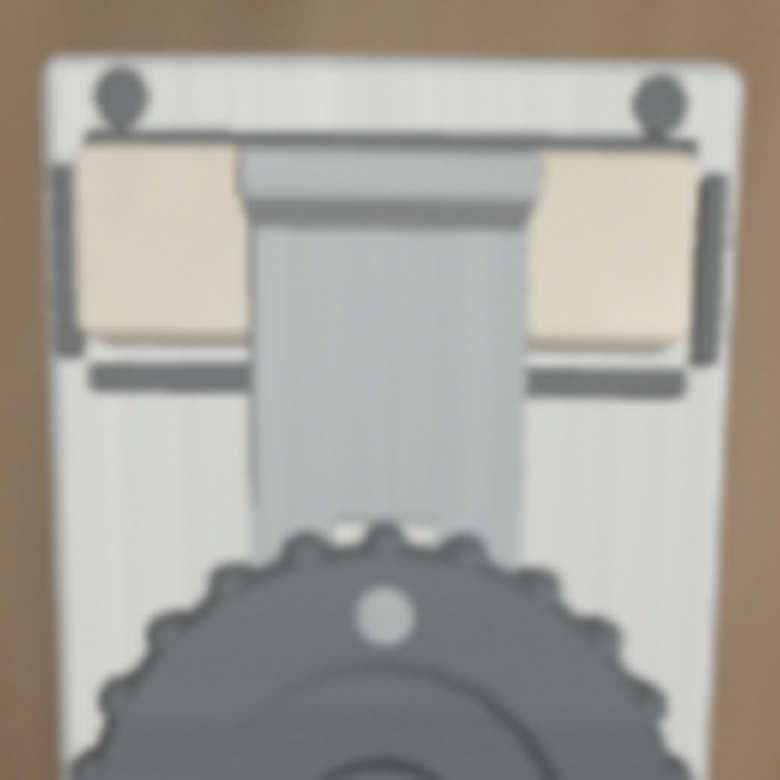

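View pics/c4.png

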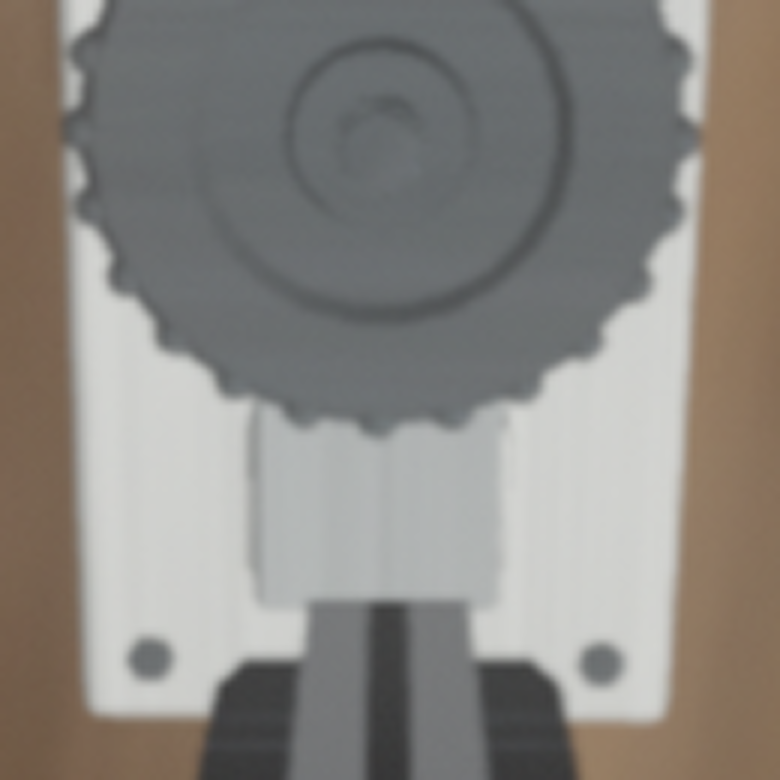

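Run:
```python
from h import *
d=load("wrist1");f=lambda u,v,z:unproj(d,(u,v),z)[:2].round(4)
print("eye",d["eye"])
L,R_,T,B=[f(*q,.072) for q in [(205.3,146.7),(311.7,147.8),(259.7,92.2),(258,197.8)]]
print("nut",L,R_,T,B,(L+R_)/2,(T+B)/2,np.linalg.norm(L-R_),np.linalg.norm(T-B))
print("stud", f(258.5,149,.084))
c=[f(*q,.014) for q in [(202.5,15),(318.8,15.8),(209.7,244.5),(306.3,245.3)]]
print("corners",c,np.mean(c,0)); v=(c[0]+c[1]-c[2]-c[3])/2; print(np.linalg.norm(v),np.degrees(np.arctan2(v[1],v[0])), np.linalg.norm(c[0]-c[1]))
print("pip",f(259.2,107.7,.0735)); a,b=f(195+238/6,5+150/6,.068),f(195+545/6,5+156/6,.068);print("tab outer top",a,b,(a+b)/2,np.linalg.norm(a-b))
from workcell import status
s=status.sense();print(s["eef_pos"],s["ft_force"])
# fingertip projection
p=np.array(s["eef_pos"]);R=np.array(s["ee_rot"])
for q in [(.173,0,0),(.173,.0145,.011),(.173,.0145,-.011),(.173,-.0145,-.011)]: print(q,proj(d,p+R@q))
```

```text
eye [ 0.49737618 -0.05773737  0.29747749]
nut [ 0.4632 -0.0994] [ 0.5411 -0.0877] [ 0.4968 -0.0547] [ 0.508  -0.1325] [ 0.50215 -0.09355] [ 0.5024 -0.0936] 0.07877372658443933 0.07860203559705055
stud [ 0.5021 -0.0929]
corners [array([0.4389, 0.0012]), array([0.5359, 0.0161]), array([ 0.4699, -0.2094]), array([ 0.5676, -0.1945])] [ 0.503075 -0.09665 ]
0.21292060139873736 98.46689741804335 0.09813770936801004
pip [ 0.4982 -0.0653]
tab outer top [ 0.4732 -0.0163] [ 0.5081 -0.0113] [ 0.49065 -0.0138 ] 0.03525634694633009
[ 0.50811288 -0.13111784  0.32950628] [ 0.23978106  0.30239183 -0.19995014]
(0.173, 0, 0) [[257.47073036 248.00459533]]
(0.173, 0.0145, 0.011) [[285.19696704 267.12693642]]
(0.173, 0.0145, -0.011) [[286.62188463 228.35433366]]
(0.173, -0.0145, -0.011) [[228.54630331 227.95592776]]
```

Run:
```python
from h import *
S=load("scene0");d=load("wrist1");D=load("side0")
f=lambda p:(np.array([[np.cos(1.719),np.sin(1.719)],[-np.sin(1.719),np.cos(1.719)]])@(p[:2]-[.502,-.0935])*1000).round(1)
for z in (.03,.04,.046,.052,.06): print(z,"wrist",f(unproj(d,(236.7,225.8),z)),"scene",f(unproj(S,(296.6,192.6),z)))
crop(S,270,170,60,60,10,"pics/c5.png")
for n,q in dict(seal=(353,240),wedge=(349,155),box=(160,80),pen=(160,180)).items(): print(n,f(unproj(d,q,.01)))
# project candidates into scene
c,s=np.cos(1.719),np.sin(1.719)
for x in (-84,-80,-75,-70,-60):
  for z in (.0465,.06): print(x,z,proj(S,[[.502+c*x/1e3-s*.018,-.0935+s*x/1e3+c*.018,z]]))
```

```text
0.03 wrist [-81.6  19.8] scene [-87.3   9.4]
0.04 wrist [-77.2  19. ] scene [-80.7  14.6]
0.046 wrist [-74.6  18.5] scene [-76.7  17.8]
0.052 wrist [-72.   18.1] scene [-72.7  20.9]
0.06 wrist [-68.4  17.5] scene [-67.4  25.1]
seal [-105.2  -98.9]
wedge [-16.3 -86.3]
box [50.1 89.2]
pen [-43.1  95.9]
-84 0.0465 [[298.61648383 191.05903881]]
-84 0.06 [[299.04343789 187.67597835]]
-80 0.0465 [[297.5556446  191.86436241]]
-80 0.06 [[297.97188815 188.48412464]]
-75 0.0465 [[296.22451996 192.87489218]]
-75 0.06 [[296.6272722  189.49823304]]
-70 0.0465 [[294.88771868 193.88975622]]
-70 0.06 [[295.27686387 190.51673219]]
-60 0.0465 [[292.19692538 195.93261055]]
-60 0.06 [[292.55850439 192.56702893]]
```

View pics/c5.png

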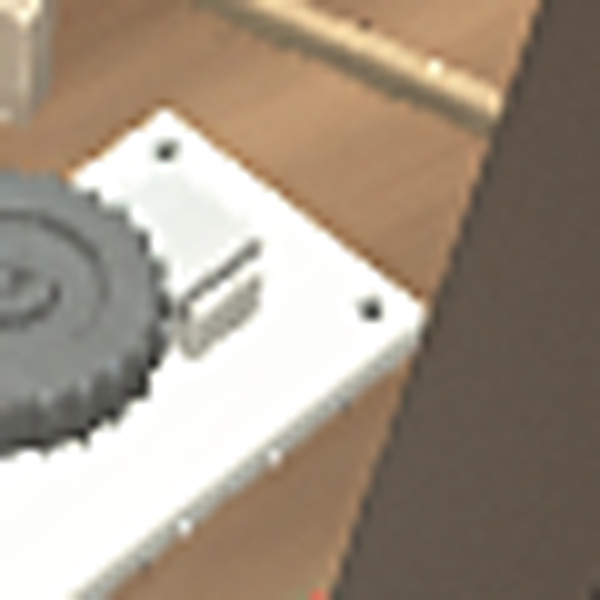

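Call:
send_rows --pt "0 0 0.02 0 0 0 0" --pt "0.02 0 0.04 0 0 0 0" --pt "0.045 0 0.04 0 0 0 0" --pt "0.07 0 0.04 0 0 0 0" --pt "0.095 0 0.04 0 0 0 0" --pt "0.12 0 0.04 0 0 0 0" --pt "0.145 0 0.04 0 0 0 0" --pt "0.16 0 0.04 0 0 0 0" --pt "0.17 0 0.04 0 0 0 0" --pt "0.17 0 0.04 0 0 0 0"

```text
time_s: 2.8
eef_pos: [0.5112, -0.1561, 0.2266]
ee_rot: [[-0.002, 0.989, 0.149], [0.001, 0.15, -0.989], [-1.0, -0.002, -0.001]]
ft_force: [-0.2, 0.9, 1.0]
width: -0.005
```

```bash
cat >> h.py <<'E'
N=np.array([.502,-.0935]);YAW=1.719
def fx(p):
    c,s=np.cos(YAW),np.sin(YAW);v=np.array(p[:2])-N;return np.array([c*v[0]+s*v[1],-s*v[0]+c*v[1]])*1000
def st():
    from workcell import status
    s=status.sense();F=np.r_[s["ft_force"]];c,n=np.cos(YAW),np.sin(YAW)
    print("t%.2f"%s["time_s"],"fix XY",fx(s["eef_pos"]).round(1),"z%.4f"%s["eef_pos"][2],"F fix",np.round([c*F[0]+n*F[1],-n*F[0]+c*F[1],F[2]],1),"yaw%.4f"%(np.arctan2(s["ee_rot"][1][2],s["ee_rot"][0][2])+np.pi));return s
def pip(tag):
    d=look("wrist",tag); return d
E
python3 - <<'E'
from h import *
st();look("wrist","w2")
E
```

```text
t2.80 fix XY [-63.3   0.1] z0.2266 F fix [0.9 0.1 1. ] yaw1.7209
```

View pics/w2.png

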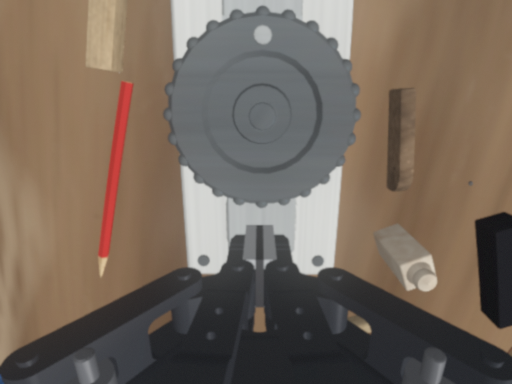

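Call:
send_rows --pt "0 0 -0.005 0 0 0 0" --pt "0 0 -0.01 0 0 0 0" --pt "0 0 -0.014 0 0 0 0" --pt "0 0 -0.016 0 0 0 0" --pt "0 0 -0.018 0 0 0 0" --pt "0 0 -0.02 0 0 0 0" --pt "0 0 -0.021 0 0 0 0" --pt "0 0 -0.022 0 0 0 0" --pt "0 0 -0.022 0 0 0 0" --pt "0 0 -0.022 0 0 0 0"

```text
time_s: 3.68
eef_pos: [0.5099, -0.1422, 0.2279]
ee_rot: [[0.0, 0.988, 0.151], [-0.001, 0.151, -0.988], [-1.0, 0.0, 0.001]]
ft_force: [0.0, -0.4, 1.8]
width: -0.001
```

Run:
```python
from h import *
st();d=look("wrist","w3");crop(d,160,100,220,150,3,"pics/c6.png")
```

```text
t3.68 fix XY [-49.4  -0.6] z0.2279 F fix [-0.4  0.   1.8] yaw1.7227
```

View pics/c6.png

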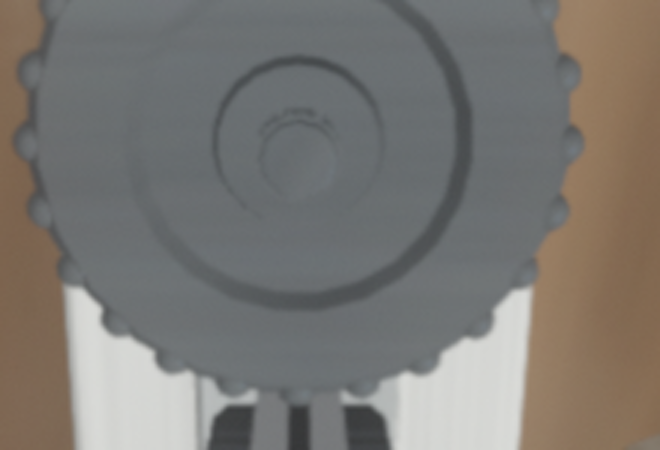

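Call:
send_rows --pt "0 0 -0.001 0 0 0 0" --pt "0 0 -0.002 0 0 0 0" --pt "0 0 -0.003 0 0 0 0" --pt "0 0 -0.004 0 0 0 0" --pt "0 0 -0.005 0 0 0 0" --pt "0 0 -0.006 0 0 0 0" --pt "0 0 -0.006 0 0 0 0" --pt "0 0 -0.006 0 0 0 0" --pt "0 0 -0.006 0 0 0 0" --pt "0 0 -0.006 0 0 0 0"

```text
time_s: 4.57
eef_pos: [0.5097, -0.1404, 0.2283]
ee_rot: [[0.003, 0.988, 0.153], [-0.007, 0.153, -0.988], [-1.0, 0.002, 0.007]]
ft_force: [-0.5, -10.9, -1.7]
width: 0.002
```

Run:
```python
from h import *
st()
```

```text
t4.57 fix XY [-47.5  -0.7] z0.2283 F fix [-10.7   2.1  -1.7] yaw1.7241
```

```bash
cat >> h.py <<'E'
def path(s,a=13.5,b=8,d=2.5,cx=0,cy=0):
    r=40-d;q=np.pi/2*r;L=4*q+4*a+4*b;s=s%L
    segs=[(a,'l',(-b-r,0),(0,-1)),(q,'a',(-b,-a),np.pi),(2*b,'l',(-b,-a-r),(1,0)),(q,'a',(b,-a),1.5*np.pi),(2*a,'l',(b+r,-a),(0,1)),(q,'a',(b,a),0),(2*b,'l',(b,a+r),(-1,0)),(q,'a',(-b,a),.5*np.pi),(a,'l',(-b-r,a),(0,-1))]
    for l,k,p,e in segs:
        if s<=l:
            if k=='l': v=np.array(p)+np.array(e)*s
            else: v=np.array(p)+r*np.array([np.cos(e+s/r),np.sin(e+s/r)])
            return v+[cx,cy]
        s-=l
def rows(cmd,s0,step,n=10,dz=0,**k):
    P=[path(s0+step*(i+1),**k) for i in range(n)]
    R=[[dz,round(-(p[1]-cmd[1])/600,4),round(-(p[0]-cmd[0])/600,4),0,0,0,0] for p in P]
    R=[[r[0],round(r[1]*2000)/2000,round(r[2]*2000)/2000,0,0,0,0] for r in R]
    e=np.array(cmd)-600*np.array([R[-1][2],R[-1][1]]);print(R,"cmd end",e,"s end",s0+step*n)
E
python3 - <<'E'
from h import *
rows((-45.3,-0.5),0.5,9)
E
```

```text
[[0, 0.015, 0.0005, 0, 0, 0, 0], [0, 0.03, 0.0, 0, 0, 0, 0], [0, 0.0445, -0.004, 0, 0, 0, 0], [0, 0.0575, -0.011, 0, 0, 0, 0], [0, 0.069, -0.021, 0, 0, 0, 0], [0, 0.077, -0.0335, 0, 0, 0, 0], [0, 0.0825, -0.0475, 0, 0, 0, 0], [0, 0.084, -0.0625, 0, 0, 0, 0], [0, 0.084, -0.0775, 0, 0, 0, 0], [0, 0.084, -0.0925, 0, 0, 0, 0]] cmd end [ 10.2 -50.9] s end 90.5
```

Call:
send_rows --pt "0 0.015 0.0005 0 0 0 0" --pt "0 0.03 0.0 0 0 0 0" --pt "0 0.0445 -0.004 0 0 0 0" --pt "0 0.0575 -0.011 0 0 0 0" --pt "0 0.069 -0.021 0 0 0 0" --pt "0 0.077 -0.0335 0 0 0 0" --pt "0 0.0825 -0.0475 0 0 0 0" --pt "0 0.084 -0.0625 0 0 0 0" --pt "0 0.084 -0.0775 0 0 0 0" --pt "0 0.084 -0.0925 0 0 0 0"

```text
time_s: 5.4
eef_pos: [0.5515, -0.0747, 0.2284]
ee_rot: [[0.006, 0.988, 0.151], [-0.0, 0.151, -0.989], [-1.0, 0.006, 0.001]]
ft_force: [3.6, -1.8, -1.4]
width: 0.0
```

Run:
```python
from h import *
st();d=look("wrist","w4");look("side","s4")
```

```text
t5.40 fix XY [ 11.3 -51.8] z0.2284 F fix [-2.4 -3.3 -1.4] yaw1.7226
```

View pics/w4.png

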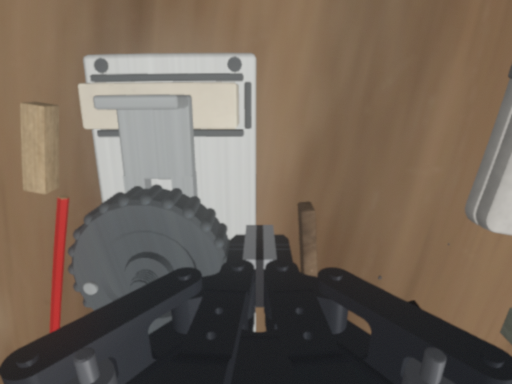

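Run:
```python
from h import *
print(fx(unproj(load("w4"),(90,289),.0740)))
rows((10.2,-50.9),89.5,10,a=12.5)
```

```text
[-6.83410483 28.57343583]
[[0, -0.0045, -0.016, 0, 0, 0, 0], [0, -0.012, -0.031, 0, 0, 0, 0], [0, -0.023, -0.0435, 0, 0, 0, 0], [0, -0.037, -0.0525, 0, 0, 0, 0], [0, -0.0525, -0.058, 0, 0, 0, 0], [0, -0.0695, -0.059, 0, 0, 0, 0], [0, -0.086, -0.059, 0, 0, 0, 0], [0, -0.1025, -0.059, 0, 0, 0, 0], [0, -0.119, -0.0575, 0, 0, 0, 0], [0, -0.135, -0.0515, 0, 0, 0, 0]] cmd end [41.1 30.1] s end 189.5
```

Call:
send_rows --pt "0 -0.0045 -0.016 0 0 0 0" --pt "0 -0.012 -0.031 0 0 0 0" --pt "0 -0.023 -0.0435 0 0 0 0" --pt "0 -0.037 -0.0525 0 0 0 0" --pt "0 -0.0525 -0.058 0 0 0 0" --pt "0 -0.0695 -0.059 0 0 0 0" --pt "0 -0.086 -0.059 0 0 0 0" --pt "0 -0.1025 -0.059 0 0 0 0" --pt "0 -0.119 -0.0575 0 0 0 0" --pt "0 -0.135 -0.0515 0 0 0 0"

```text
time_s: 6.33
eef_pos: [0.4641, -0.0563, 0.2272]
ee_rot: [[-0.003, 0.988, 0.153], [0.002, 0.153, -0.988], [-1.0, -0.003, -0.002]]
ft_force: [0.3, 0.2, -0.8]
width: 0.002
```

Run:
```python
from h import *
st();d=look("wrist","w5");look("side","s5")
crop(load("s5"),190,120,160,120,5,"pics/s5c.png")
rows((41.1,30.1),189.5,10,a=12.5)
```

```text
t6.33 fix XY [42.4 31.9] z0.2272 F fix [ 0.1 -0.3 -0.8] yaw1.7242
[[0, -0.0135, 0.0095, 0, 0, 0, 0], [0, -0.024, 0.0225, 0, 0, 0, 0], [0, -0.0305, 0.0375, 0, 0, 0, 0], [0, -0.033, 0.054, 0, 0, 0, 0], [0, -0.033, 0.0705, 0, 0, 0, 0], [0, -0.033, 0.0875, 0, 0, 0, 0], [0, -0.0295, 0.1035, 0, 0, 0, 0], [0, -0.0215, 0.118, 0, 0, 0, 0], [0, -0.01, 0.1305, 0, 0, 0, 0], [0, 0.004, 0.139, 0, 0, 0, 0]] cmd end [-42.3  27.7] s end 289.5
```

View pics/w5.png

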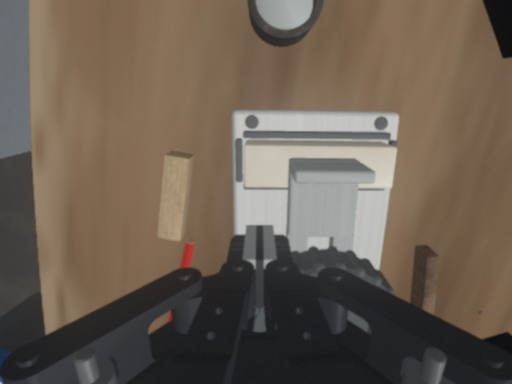

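View pics/s5c.png

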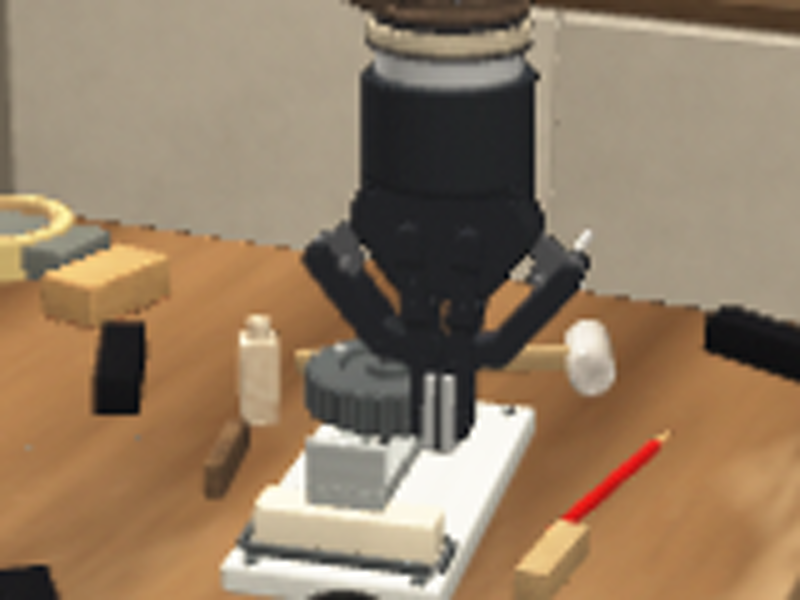

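Run:
```python
from h import *
rows((41.1,30.1),181,10,a=8,b=4,d=0)
```

```text
[[0, -0.0125, 0.017, 0, 0, 0, 0], [0, -0.022, 0.0305, 0, 0, 0, 0], [0, -0.028, 0.046, 0, 0, 0, 0], [0, -0.03, 0.0625, 0, 0, 0, 0], [0, -0.0295, 0.0795, 0, 0, 0, 0], [0, -0.0265, 0.0955, 0, 0, 0, 0], [0, -0.0195, 0.1105, 0, 0, 0, 0], [0, -0.009, 0.1235, 0, 0, 0, 0], [0, 0.0045, 0.1335, 0, 0, 0, 0], [0, 0.02, 0.1395, 0, 0, 0, 0]] cmd end [-42.6  18.1] s end 281
```

Call:
send_rows --pt "0 -0.0125 0.017 0 0 0 0" --pt "0 -0.022 0.0305 0 0 0 0" --pt "0 -0.028 0.046 0 0 0 0" --pt "0 -0.03 0.0625 0 0 0 0" --pt "0 -0.0295 0.0795 0 0 0 0" --pt "0 -0.0265 0.0955 0 0 0 0" --pt "0 -0.0195 0.1105 0 0 0 0" --pt "0 -0.009 0.1235 0 0 0 0" --pt "0 0.0045 0.1335 0 0 0 0" --pt "0 0.02 0.1395 0 0 0 0"

```text
time_s: 7.27
eef_pos: [0.4898, -0.1405, 0.2269]
ee_rot: [[-0.006, 0.988, 0.153], [-0.004, 0.153, -0.988], [-1.0, -0.006, 0.004]]
ft_force: [-5.3, -9.9, -1.1]
width: -0.002
```

Run:
```python
from h import *
st();d=look("wrist","w6")
```

```text
t7.27 fix XY [-44.7  19. ] z0.2269 F fix [-9.   6.7 -1.1] yaw1.7245
```

View pics/w6.png

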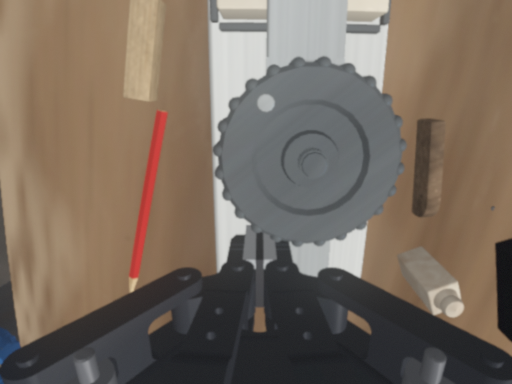

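Run:
```python
from h import *
look("side","s6")
a=[]
for t in ["side0","s4","s5","s6"]:
    d=load(t);im=d["pixels"][180:215,240:300,::-1];a.append(cv2.resize(im,None,fx=6,fy=6,interpolation=cv2.INTER_CUBIC))
cv2.imwrite("pics/m.png",np.vstack([np.hstack(a[:2]),np.hstack(a[2:])]))
```

```text
(no output)
```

View pics/m.png

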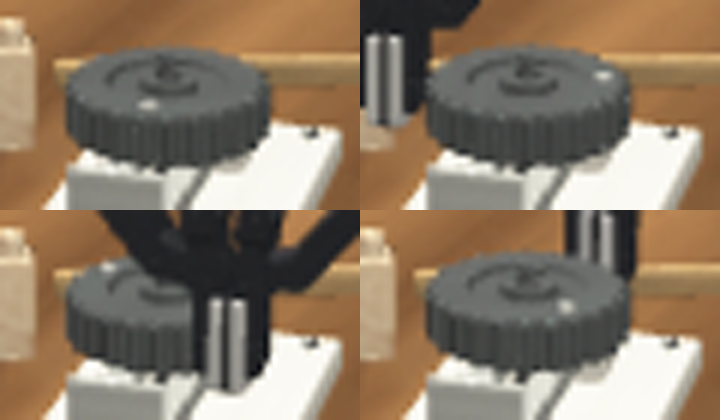

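Run:
```python
from h import *
p=fx(unproj(load("w6"),(266,102),.0757));print(p,np.hypot(*p),np.degrees(np.arctan2(p[1],p[0])))
rows((-42.6,18.1),281,10,a=8,b=4,d=0)
```

```text
[22.44281351 18.27986375] 28.945350178606958 39.163110824259114
[[0, 0.0165, 0.0025, 0, 0, 0, 0], [0, 0.033, 0.0025, 0, 0, 0, 0], [0, 0.0495, 0.002, 0, 0, 0, 0], [0, 0.066, -0.0015, 0, 0, 0, 0], [0, 0.0805, -0.009, 0, 0, 0, 0], [0, 0.093, -0.02, 0, 0, 0, 0], [0, 0.1025, -0.0335, 0, 0, 0, 0], [0, 0.1085, -0.049, 0, 0, 0, 0], [0, 0.11, -0.0655, 0, 0, 0, 0], [0, 0.11, -0.0825, 0, 0, 0, 0]] cmd end [  6.9 -47.9] s end 381
```

Call:
send_rows --pt "0 0.0165 0.0025 0 0 0 0" --pt "0 0.033 0.0025 0 0 0 0" --pt "0 0.0495 0.002 0 0 0 0" --pt "0 0.066 -0.0015 0 0 0 0" --pt "0 0.0805 -0.009 0 0 0 0" --pt "0 0.093 -0.02 0 0 0 0" --pt "0 0.1025 -0.0335 0 0 0 0" --pt "0 0.1085 -0.049 0 0 0 0" --pt "0 0.11 -0.0655 0 0 0 0" --pt "0 0.11 -0.0825 0 0 0 0"

```text
time_s: 8.2
eef_pos: [0.5512, -0.0803, 0.2293]
ee_rot: [[0.014, 0.989, 0.15], [-0.003, 0.15, -0.989], [-1.0, 0.013, 0.005]]
ft_force: [10.5, -0.8, -4.9]
width: -0.004
```

Run:
```python
from h import *
st();d=look("wrist","w7");look("side","s7")
a=[]
for t in ["s6","s7"]:
    d=load(t);im=d["pixels"][180:215,240:300,::-1];a.append(cv2.resize(im,None,fx=6,fy=6,interpolation=cv2.INTER_CUBIC))
cv2.imwrite("pics/m2.png",np.hstack(a))
rows((6.9,-47.9),381,10,a=8,b=4,d=0)
```

```text
t8.20 fix XY [  5.8 -50.7] z0.2293 F fix [ -2.3 -10.2  -4.9] yaw1.7211
[[0, -0.003, -0.016, 0, 0, 0, 0], [0, -0.0105, -0.031, 0, 0, 0, 0], [0, -0.021, -0.044, 0, 0, 0, 0], [0, -0.0345, -0.0535, 0, 0, 0, 0], [0, -0.05, -0.06, 0, 0, 0, 0], [0, -0.0665, -0.062, 0, 0, 0, 0], [0, -0.083, -0.062, 0, 0, 0, 0], [0, -0.1, -0.0615, 0, 0, 0, 0], [0, -0.116, -0.058, 0, 0, 0, 0], [0, -0.131, -0.05, 0, 0, 0, 0]] cmd end [36.9 30.7] s end 481
```

View pics/m2.png

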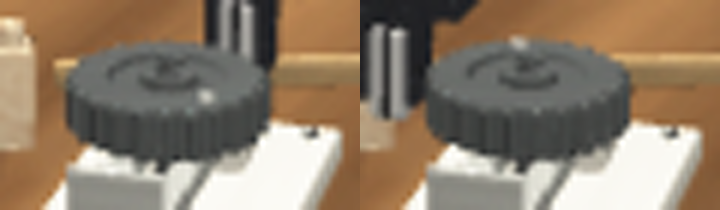

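View pics/w7.png

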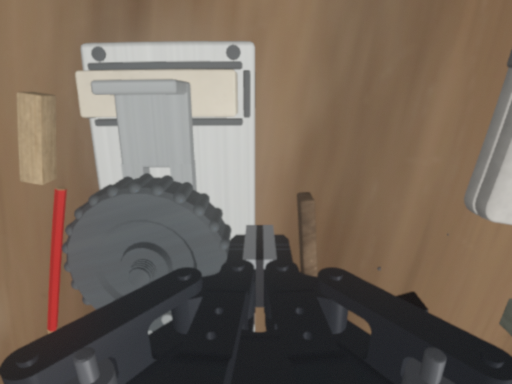

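Call:
send_rows --pt "0 -0.003 -0.016 0 0 0 0" --pt "0 -0.0105 -0.031 0 0 0 0" --pt "0 -0.021 -0.044 0 0 0 0" --pt "0 -0.0345 -0.0535 0 0 0 0" --pt "0 -0.05 -0.06 0 0 0 0" --pt "0 -0.0665 -0.062 0 0 0 0" --pt "0 -0.083 -0.062 0 0 0 0" --pt "0 -0.1 -0.0615 0 0 0 0" --pt "0 -0.116 -0.058 0 0 0 0" --pt "0 -0.131 -0.05 0 0 0 0"

```text
time_s: 9.13
eef_pos: [0.465, -0.0592, 0.2279]
ee_rot: [[-0.005, 0.989, 0.151], [0.008, 0.151, -0.988], [-1.0, -0.004, -0.009]]
ft_force: [-4.8, 9.6, 8.0]
width: -0.001
```

Run:
```python
from h import *
p=fx(unproj(load("s7"),(266.5,187.2),.0767));print(p,np.degrees(np.arctan2(p[1],p[0])))
st();d=look("wrist","w8");look("side","s8")
a=[]
for t in ["side0","s8"]:
    d=load(t);im=d["pixels"][180:220,230:300,::-1];a.append(cv2.resize(im,None,fx=5,fy=5,interpolation=cv2.INTER_CUBIC))
cv2.imwrite("pics/m3.png",np.hstack(a))
```

```text
[-25.52378454 -13.05811822] -152.90544779704294
t9.13 fix XY [39.4 31.5] z0.2279 F fix [10.2  3.4  8. ] yaw1.7225
```

View pics/m3.png

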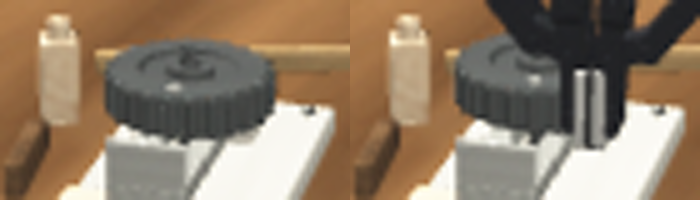

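View pics/w8.png

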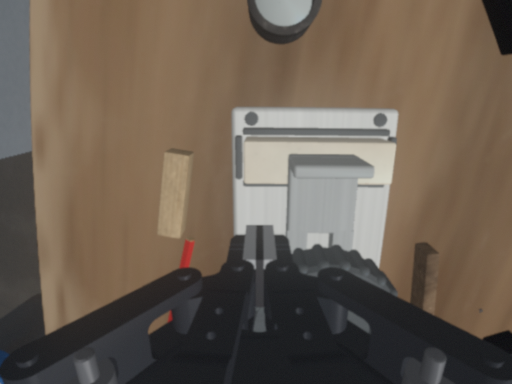

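Call:
send_rows --pt "0 -0.004 -0.005 0 0 0 0" --pt "0 -0.009 -0.01 0 0 0 0" --pt "0 -0.02 -0.012 0 0 0 0" --pt "0 -0.035 -0.012 0 0 0 0" --pt "-0.02 -0.04 -0.012 0 0 0 0" --pt "-0.06 -0.04 -0.012 0 0 0 0" --pt "-0.1 -0.04 -0.012 0 0 0 0" --pt "-0.14 -0.04 -0.012 0 0 0 0" --pt "-0.16 -0.04 -0.012 0 0 0 0" --pt "-0.16 -0.04 -0.012 0 0 0 0"

```text
time_s: 10.07
eef_pos: [0.4417, -0.059, 0.3272]
ee_rot: [[0.007, 0.989, 0.151], [-0.003, 0.151, -0.989], [-1.0, 0.006, 0.004]]
ft_force: [-0.4, -0.2, -0.4]
width: -0.004
```

Run:
```python
from h import *
p=fx(unproj(load("s8"),(267,196),.0775));print(p,np.degrees(np.arctan2(p[1],p[0])))
st();d=look("wrist","w9");look("side","s9")
a=[]
for t in ["side0","s9"]:
    d=load(t);im=d["pixels"][180:220,230:300,::-1];a.append(cv2.resize(im,None,fx=5,fy=5,interpolation=cv2.INTER_CUBIC))
cv2.imwrite("pics/m4.png",np.hstack(a))
```

```text
[29.72336527  1.96656393] 3.7852992889980954
t10.07 fix XY [43.  54.5] z0.3272 F fix [-0.1  0.4 -0.4] yaw1.7222
```

View pics/m4.png

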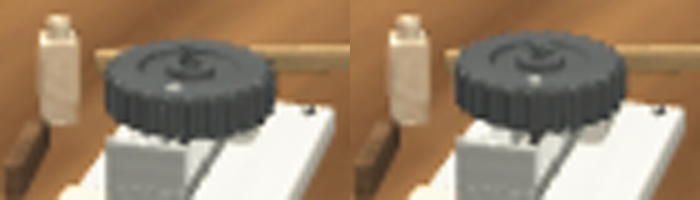

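View pics/w9.png

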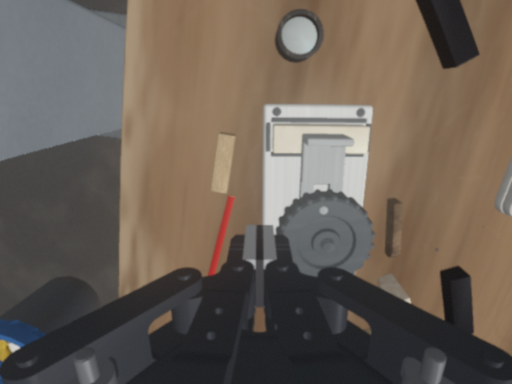

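Call:
send_rows --pt "0 0.02 -0.03 0 0 0 0" --pt "0 0.045 -0.055 0 0 0 0" --pt "0 0.068 -0.08 0 0 0 0" --pt "0 0.091 -0.1065 0 0 0 0" --pt "0.02 0.091 -0.1065 0 0 0 0" --pt "0.06 0.091 -0.1065 0 0 0 0" --pt "0.1 0.091 -0.1065 0 0 0 0" --pt "0.14 0.091 -0.1065 0 0 0 0" --pt "0.16 0.091 -0.1065 0 0 0 0" --pt "0.17 0.091 -0.1065 0 0 0 0"

```text
time_s: 11.0
eef_pos: [0.483, 0.0129, 0.217]
ee_rot: [[-0.009, 0.988, 0.151], [0.001, 0.151, -0.989], [-1.0, -0.008, -0.003]]
ft_force: [-0.7, 0.5, -0.6]
width: 0.002
```

Run:
```python
from h import *
st();look("side","s10");crop(load("s10"),190,130,160,120,5,"pics/s10c.png")
```

```text
t11.00 fix XY [108.    3.1] z0.2170 F fix [ 0.6  0.6 -0.6] yaw1.7224
```

View pics/s10c.png

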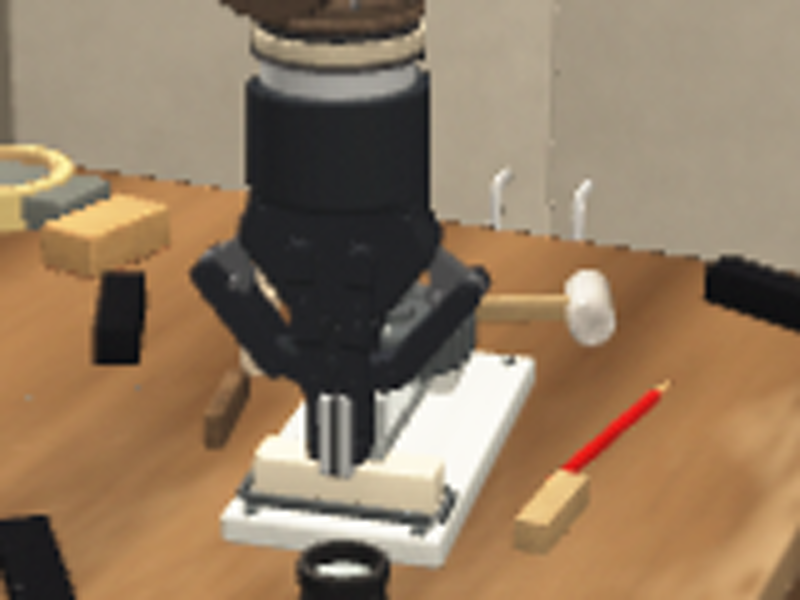

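Call:
send_rows --pt "-0.01 0 0 0 0 0 0" --pt "-0.01 0 0.005 0 0 0 0" --pt "-0.01 0 0.014 0 0 0 0" --pt "-0.01 0 0.023 0 0 0 0" --pt "-0.01 0 0.032 0 0 0 0" --pt "-0.01 0 0.04 0 0 0 0" --pt "-0.01 0 0.048 0 0 0 0" --pt "-0.01 0 0.056 0 0 0 0" --pt "-0.01 0 0.063 0 0 0 0" --pt "-0.01 0 0.07 0 0 0 0"

```text
time_s: 11.88
eef_pos: [0.4919, -0.029, 0.2277]
ee_rot: [[-0.0, 0.989, 0.151], [0.0, 0.151, -0.989], [-1.0, -0.0, -0.0]]
ft_force: [0.3, 1.7, 0.4]
width: -0.002
```

Run:
```python
from h import *
st();look("side","s11");look("wrist","w11");crop(load("s11"),190,130,160,120,5,"pics/s11c.png")
```

```text
t11.88 fix XY [65.3  0.5] z0.2277 F fix [ 1.7 -0.6  0.4] yaw1.7226
```

View pics/s11c.png

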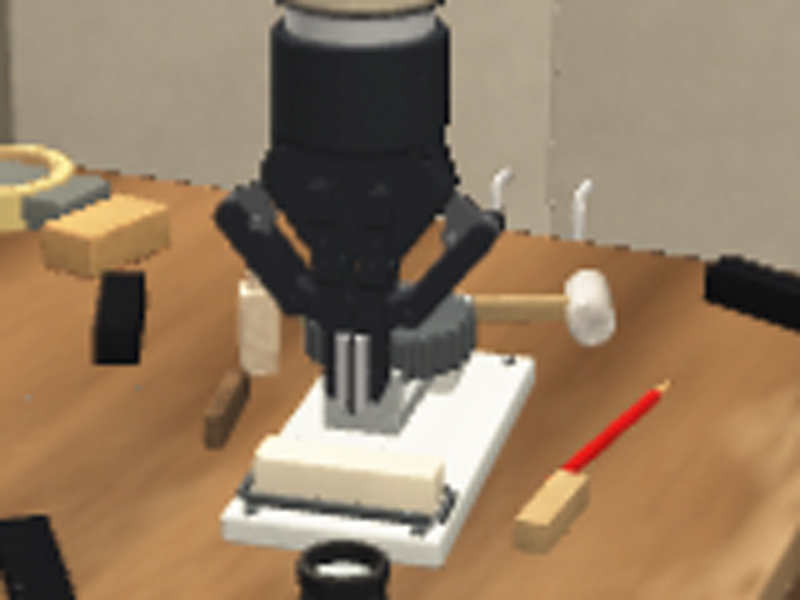

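Call:
send_rows --pt "0 0 0.002 0 0 0 0" --pt "0 0 0.004 0 0 0 0" --pt "0 0 0.006 0 0 0 0" --pt "0 0 0.008 0 0 0 0" --pt "0 0 0.01 0 0 0 0" --pt "0 0 0.012 0 0 0 0" --pt "0 0 0.014 0 0 0 0" --pt "0 0 0.015 0 0 0 0" --pt "0 0 0.015 0 0 0 0" --pt "0 0 0.015 0 0 0 0"

```text
time_s: 12.82
eef_pos: [0.4926, -0.0341, 0.2276]
ee_rot: [[-0.003, 0.989, 0.148], [0.011, 0.148, -0.989], [-1.0, -0.002, -0.012]]
ft_force: [-1.6, 19.1, 6.5]
width: -0.0
```

Run:
```python
from h import *
st()
```

```text
t12.82 fix XY [60.1  0.5] z0.2276 F fix [19.1 -1.3  6.5] yaw1.7195
```

Call:
send_rows --pt "0 0 -0.008 0 0 0 0" --pt "0 0 -0.02 0 0 0 0" --pt "0 0 -0.04 0 0 0 0" --pt "-0.02 0 -0.06 0 0 0 0" --pt "-0.06 0 -0.06 0 0 0 0" --pt "-0.11 0 -0.04 0 0 0 0" --pt "-0.16 0 0 0 0 0 0" --pt "-0.18 0 0.05 0 0 0 0" --pt "-0.18 0 0.1 0 0 0 0" --pt "-0.18 0 0.13 0 0 0 0"

```text
time_s: 13.65
eef_pos: [0.5056, -0.1164, 0.3378]
ee_rot: [[0.004, 0.989, 0.151], [-0.003, 0.151, -0.989], [-1.0, 0.004, 0.004]]
ft_force: [0.2, -0.3, 0.3]
width: -0.001
```

Call:
send_rows --pt "0 0 0.01 0 0 0 0" --pt "0 0 0.02 0 0 0 0" --pt "0 0 0.03 0 0 0 0" --pt "0 0 0.03 0 0 0 0" --pt "0 0 0.03 0 0 0 0" --pt "0 0 0.03 0 0 0 0" --pt "0 0 0.03 0 0 0 0" --pt "0 0 0.03 0 0 0 0" --pt "0 0 0.03 0 0 0 0" --pt "0 0 0.03 0 0 0 0"

```text
time_s: 14.48
eef_pos: [0.5077, -0.132, 0.3357]
ee_rot: [[0.0, 0.988, 0.152], [0.0, 0.152, -0.988], [-1.0, 0.0, -0.0]]
ft_force: [0.8, -0.4, 0.4]
width: 0.0
```

Run:
```python
from h import *
st();look("side","s12");d=look("wrist","w12");crop(d,190,0,140,130,5,"pics/w12c.png");crop(load("s12"),190,130,160,120,5,"pics/s12c.png")
```

```text
t14.48 fix XY [-39.   0.] z0.3357 F fix [-0.5 -0.8  0.4] yaw1.7231
```

View pics/w12.png

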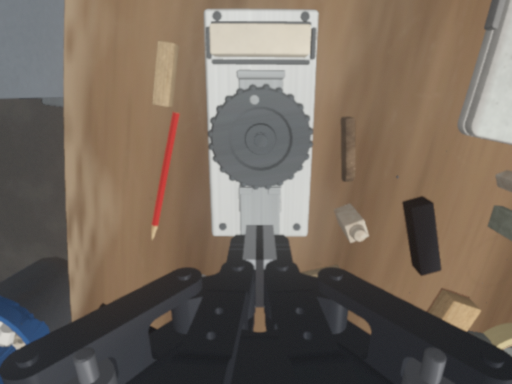

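View pics/s12c.png

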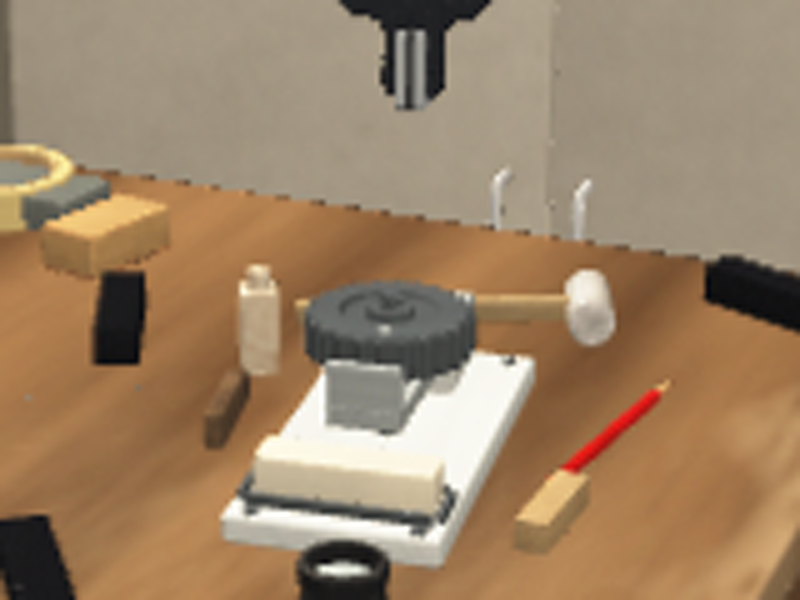

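Run:
```python
from h import *
d=load("w12")
p=fx(unproj(d,(254.5,99.5),.0775));print(p,np.hypot(*p),np.degrees(np.arctan2(p[1],p[0])))
print("tab outer",fx(unproj(d,(261,70.5),.068)))
for t,q in (("w12",[(205.5+4,22),(310,23),(310,57),(210,57)]),): print("bar",np.mean([fx(unproj(d,x,.036)) for x in q],0))
from workcell import ticket
ticket.close_job()
```

```text
[28.29614357  4.32240479] 28.624376394158926 8.685133439783625
tab outer [48.8022113  -0.26020128]
bar [75.11558473  0.64181981]
the job is handed in; nothing more can be done
```

I loosened the nut by about two full turns, pushed the strap right back to its stop, and handed the job in at 14.5 s of the 64 s allowed. The hand-in gives no verdict.

- **Nut:** I rolled it with the closed fingertips round the rim, about one and two-thirds loops at roughly 10 N. The pip readings went about 103°, 215°, 399°, 567° and 724°. The 215° reading is an estimate by eye. After I backed the fingers off, the last picture gave about 729°, or 12.7 rad, which is well inside the quarter-turn tolerance.
- **Strap:** It was still forward when the nut reached two turns. I then pushed the tab until the force rose to 19 N at the stop. The last picture puts the tab's outer face about 49 mm from the nut's axis, so the strap travelled about 33 mm. The stop is at 32 mm, and the difference is camera error.
- **Stone bar:** Its centre reads about 75 mm from the nut's axis, where it should be 76 mm, so it looks undisturbed in its nest.
- **Bystanders:** The ones in view look unmoved in the side and wrist pictures. I compared them by eye and did not measure them.
- **Gripper:** The fingertips were about 80 mm clear of everything at hand-in.

None of the checks failed. The two readings of the nut after the last stroke differ by about 5°, which is within how closely the pip can be read.

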